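# Weigh two balance plugs against each other and press the heavier one into the flywheel

## Task

Two balance plugs look alike, but only the heavier belongs in this flywheel: set one on each pan of the counter balance, gently, let go and let the beam come to rest. Then take the plug on the side that drops and press it into the flywheel's sprung bore until its head lies flat on the boss, feel for the seat and bed the head down on the boss with at least 10 N; never bear on the balance with more than 20 N or on the boss with more than 25 N. Leave the other plug standing on its pan and the other things on the bench where they lie.

Things in the scene. Friction and masses are not known exactly. Their poses are not given: they have to be found in the camera images.
- plug_a: one of two balance plugs that look alike: turned steel, spigot 28 mm diameter x 32 mm (foot chamfered over 5 mm to 23 mm) under a round head 40 mm diameter x 22 mm; 54 mm tall. Origin under the foot, z up its axis; starts standing on the bench. One weighs 360 to 400 g, the other about 250 g; which varies. Gripped with the TCP 54 mm above the origin, the fingertips clear the head's underside
- plug_b: other of two balance plugs that look alike: turned steel, spigot 28 mm diameter x 32 mm (foot chamfered over 5 mm to 23 mm) under a round head 40 mm diameter x 22 mm; 54 mm tall. Origin under the foot, z up its axis; starts standing on the bench. One weighs 360 to 400 g, the other about 250 g; which varies. Gripped with the TCP 54 mm above the origin, the fingertips clear the head's underside
- plug_a_seat (a point): point on plug_a's axis in the plane of the head's underside, 32 mm above the foot: it meets point bore when the plug is home
- plug_b_seat (a point): the same point on plug_b
- balance: green two-pan counter balance fixed to the bench, base 290 mm long (along its y) x 85 mm; origin under its centre on the bench. The pans ride on the beam ends, 125 mm either side of the centre, and stay level at every beam angle. The pointer and scale plate over its centre reach 130 mm; all else is lower than the pans
- beam (a joint): angle of the beam: 0 level; +0.1 the right (-y) pan is down at its stop; -0.1 the left (+y) pan is down. Empty it floats level; one plug takes its pan to the stop, 12.5 mm below level; with both plugs on, the heavier side sinks (damped) in about two seconds. A pan gives way under the hand until it meets its stop
- left_pan (a point): centre of the upper face of the pan at the balance's +y end (flat steel dish, 84 mm across inside, rim 4 mm high), 98 mm above the bench when level; moves with the beam
- right_pan (a point): the same for the pan at the -y end
- flywheel: dark steel flywheel 170 mm in diameter lying flat on a black mount fixed to the bench; origin at the axle, at bench height; +x points to the counterweight boss, whose bright face is 57 mm across and is the highest part of the wheel. Rim top 50 mm, axle top 56 mm above the bench
- boss: the counterweight boss of the flywheel, part of it: bright turned cylinder 57 mm across, its flat face 58 mm above the bench around the bore; origin at the wheel's underside (14 mm above the bench) on the bore's axis, z up
- bore (a point): centre of the mouth of the boss's blind bore, in the plane of its face, 58 mm above the bench. Bore 33 mm wide, 36 mm deep, lined with 4 spring leaves funnelling to 25 mm. From 13 mm down the push climbs to a hump of 9 to 14 N at 18 mm, then is a level 4 to 9 N, over a plug's weight, until the head lands; the rise beyond that level bears on the boss, plus up to 6 N as the drag relaxes
- tape: bystander: roll of black tape, 80 mm, 22 mm high
- driver: bystander: green screwdriver
- spanner: bystander: steel spanner
- glue: bystander: white squeeze bottle with a green spout, 185 mm high
- pliers: bystander: red-handled pliers
- puller: bystander: two-legged bearing puller lying flat
Not all that is in view belongs to the job. Leave any black or pink look-alike of the plug_a alone.

How it is judged:
By the outcome, as a careful person would: the job done as asked, in the order asked, and still so for the second after the job is handed in, with the robot touching nothing.
It also fails if it takes over 72 s, if anything falls off the work surface, if the arm or the gripper's body presses on something with over 40 N, if the wrist force passes 120 N, or if a joint passes its speed limit or range.

## Robot

A 6-joint arm with a two-finger parallel gripper is mounted at the origin on the work surface. World frame = base frame: x ahead of the robot, y to its left, z up, the work surface at z = 0. Lengths are in m, angles in degrees, forces in N, time in s.
With the tool pointing down it reaches from about 0.275 to 0.75 m from the base axis. Payload 10.2 kg.
Tool frame: the origin (TCP) lies between the finger pads, 19 mm behind the fingertips; this is the grasp point; z points along the fingers, y is the line along which they close (so a half turn about z gives the same grasp; the last joint's range is limited). The gripper opens to 85 mm and grips with 20 to 120 N. Pads are 22 mm wide; open, the fingers measure 114 mm over their backs; the gripper's body (76 mm by 85 mm) begins 54 mm behind the grasp point. The pads swing forward as they close: fully open they stand 13 mm farther back than shut.
Start: joints at [52.976, 17.928, 85.812, -0, 76.261, -12.8], TCP at [0.215, 0.479, 0.25] pointing down, gripper open.
Joint ranges: [-168.41, 168.41], [-55.51, 124.54], [10.69, 146.95], [-70.63, 250.63], [1, 178], [-165.06, 165.06]. Speed limits (degrees/s): [136.94, 136.94, 172.46, 180, 180, 180].

## Interface

Orientations are given as [roll, pitch, yaw] about the fixed x, y, z axes, in that order (R = Rz(yaw) Ry(pitch) Rx(roll)).
In Python, from bench import status, optics, bot gives the robot as it stands.
- The arm moves only by the shell command python3 -m jog 'ROWS' [FORCE]. ROWS is JSON, one flat list of numbers, 7 for each row, row after row: the shift along the tool's x, y, z in mm, then the turn, a rotation vector about the tool's x, y, z in degrees, then the opening, from -1 (shut) to 1 (fully open). In form: [dx, dy, dz, ax, ay, az, jaw, dx, dy, dz, ax, ay, az, jaw, ...]. A call has 1 to 10 rows; each row is the pose to reach, as a shift and turn from the pose commanded when the call began, along the tool's axes at that moment; what a row does not reach only later rows make up. A row lasts 1/12 s, in which the tool goes at most 41.7 mm and 7.16 degrees, less where a joint would pass 70% of its speed; a pose out of reach is approached as far as the arm can. A call with a gripper value outside its range is refused whole. The fingers move at their own pace and stop on an object; FORCE is the grip in N (left out, the last holds). Time passes only in rows, so rows that repeat a pose let the fingers close. It gives the time, the measured TCP pose, the force, the opening and the grip force at its end, in the units of the state.
- status.sense(): the state, without advancing time (a new reading comes with each control period).
- optics.get_image(name): name is "scene" or "top" or "wrist"; returns the picture (400x640x3 uint8, blue, green, red); there is no depth.
- optics.get_calibration(name): a dict with "intrinsics" (3x3 intrinsics, pixels), "R" (3x3) and "t" (3): a world point X has camera coordinates R X + t. Camera axes: x right, y down, z forward; pixel columns grow to the right and rows downward; lengths in m; the calibration is good to about 2 mm. A picture is of the moment at which its call begins: read the wrist's pose just before it. get_calibration takes no time and is no camera call; for the wrist camera it gives the pose at the moment of the call.
- bot.hand_in(): hands the job in; it is judged then, once.
The state is a dict: "time_s": time; "q": joint angles; "joint_vel": joint speeds; "joint_torque": joint torques, N m; "tcp_pos": TCP position; "orientation": TCP orientation; "ft_force": force on the tool from outside, world axes, zero at the start; "moment": the same for the moment, N m; "opening": finger opening in m; "finger_force": force on a finger pad.
Only numpy, scipy, OpenCV 4.12 (cv2) and the standard library are available. Lean on these libraries where they do the work, as an engineer would, in place of code of your own. Each camera call takes 0.05 s, during which the arm holds its last target. There are 200 camera calls.

## Working session

There is one attempt and no reset: what is moved stays moved. The work goes in short steps, Python scripts to look and compute and a shell command to move; the robot and the scene stay as the last step left them, time stands still between calls to the robot, and variables do not carry over. Pictures are saved under pics/ and viewed, at most 10 in all, crops included, and the job is handed in when it is done.

```bash
mkdir -p pics; ls; cat > h.py <<'E'
import numpy as np, cv2
from bench import status, optics, bot
def cal(n):
    c=optics.get_calibration(n); return [np.array(c[k],float) for k in("intrinsics","R","t")]
def ray(n,u,v,z,c=None):
    K,R,t=c or cal(n); d=R.T@np.linalg.solve(K,[u,v,1]); o=-R.T@t.ravel(); return o+d*(z-o[2])/d[2]
def proj(n,X,c=None):
    K,R,t=c or cal(n); p=K@(R@np.array(X)+t.ravel()); return p[:2]/p[2]
E
python3 - <<'E'
from h import *
for n in("scene","top"):
    cv2.imwrite(f"pics/{n}0.png",optics.get_image(n)); c=cal(n); print(n,-c[1].T@c[2].ravel(),c[0][0,0])
s=status.sense(); print(s)
E
```

```text
pics
scene [ 1.66388363 -0.47702977  0.8389783 ] 437.0276100185256
top [ 0.37700416 -0.04263151  1.00573036] 362.93897604237935
{'time_s': 0.1, 'q': array([ 5.29732916e+01,  1.79541387e+01,  8.58504776e+01, -6.97326844e-04,
        7.62615343e+01, -1.28012414e+01]), 'joint_vel': array([ 0.00666955, -0.04927479, -0.07509968, -0.03017321, -0.08010925,
       -0.02632479]), 'joint_torque': array([ 3.57200326e-03, -4.12898433e+01, -2.60136008e+01, -1.16845940e-04,
        3.07871516e-03, -2.34413466e-05]), 'tcp_pos': array([0.21531241, 0.47857693, 0.24950565]), 'orientation': array([-1.79935344e+02, -1.39966083e-02,  1.55774691e+02]), 'ft_force': array([ 1.0043409 , -0.18652887, -0.29307758]), 'moment': array([-0.00656252,  0.00895183,  0.00460442]), 'finger_force': 0.0, 'opening': 0.08523047563938811}
```

View pics/top0.png

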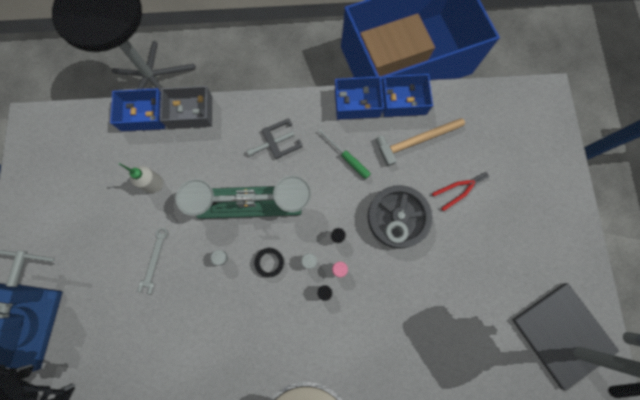

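View pics/scene0.png

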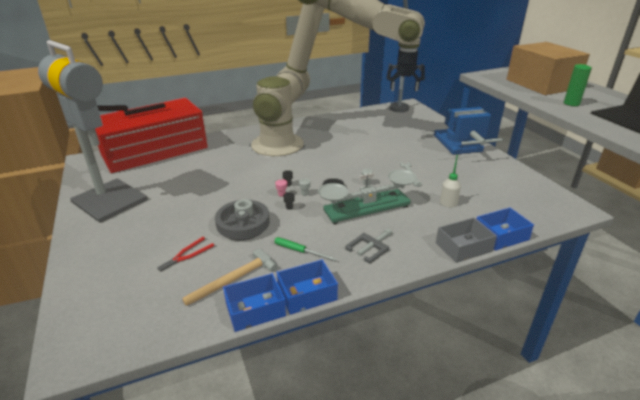

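Candidates in the top view: steel plugs at (218,258) and (309,262). The look-alikes to leave are black at (338,235) and (324,293), and pink at (340,269). The boss is at (397,232), with pans at (193,197) and (291,194). By the description I choose the two grey ones, and a close crop will check that.

```bash
python3 - <<'E'
from h import *
im=cv2.imread("pics/top0.png"); c=cal("top")
cv2.imwrite("pics/crop0.png",cv2.resize(im[165:310,172:438],None,fx=3,fy=3,interpolation=cv2.INTER_CUBIC))
for nm,u,v,z in[("plugL",218,258,.054),("plugR",309,262,.054),("blk1",338,235,.054),("blk2",324,293,.054),("pink",340,269,.054),("tape",268,262,.022),("panL",193.5,197.5,.1),("panR",291,194.5,.1),("boss",397,232,.058),("axle",400,215,.056)]:
    print(nm,ray("top",u,v,z,c).round(4))
E
```

```text
plugL [0.4431 0.2024 0.054 ]
plugR [ 0.4196 -0.0328  0.054 ]
blk1 [ 0.4851 -0.1126  0.054 ]
blk2 [ 0.34   -0.0666  0.054 ]
pink [ 0.3974 -0.1115  0.054 ]
tape [0.4272 0.077  0.022 ]
panL [0.5968 0.2533 0.1   ]
panR [0.5904 0.0035 0.1   ]
boss [ 0.4838 -0.2671  0.058 ]
axle [ 0.5286 -0.2803  0.056 ]
```

View pics/crop0.png

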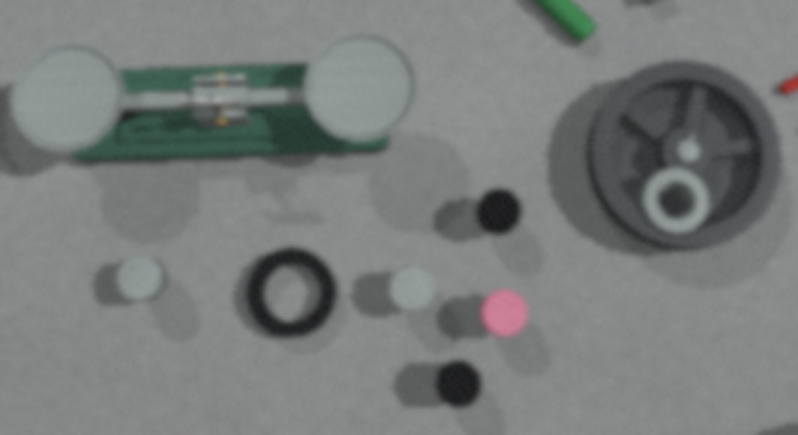

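The crop shows plain grey heads at top-view pixels (218.6,257.6) and (309,260.7). The tape, the black and pink copies, level pans at (194.3,197.6) and (291.6,194), and the boss ring at (397.6,232) are all distinct. I'll move over the left plug.

```bash
python3 -m jog '[-322,-159,80,0,0,-24.2,0.4,-322,-159,80,0,0,-24.2,0.4,-322,-159,80,0,0,-24.2,0.4,-322,-159,80,0,0,-24.2,0.4,-322,-159,80,0,0,-24.2,0.4,-322,-159,80,0,0,-24.2,0.4,-322,-159,80,0,0,-24.2,0.4,-322,-159,80,0,0,-24.2,0.4,-322,-159,80,0,0,-24.2,0.4,-322,-159,80,0,0,-24.2,0.4]' 60
python3 - <<'E'
from h import *
c=cal("wrist");cv2.imwrite("pics/w1.png",optics.get_image("wrist")); np.save("c1.npy",np.array(c,dtype=object),allow_pickle=True)
s=status.sense(); print(s["tcp_pos"],s["orientation"],s["opening"],s["q"])
print(proj("wrist",[.443,.202,.054],c), -c[1].T@c[2].ravel(), proj("wrist",[*s["tcp_pos"][:2],.054],c))
E
```

```text
time_s: 0.93
tcp_pos: [0.4462, 0.1975, 0.1684]
orientation: [-179.9, -0.1, 179.7]
ft_force: [-0.4, 0.4, -0.1]
opening: 0.0599
finger_force: 0.0Traceback (most recent call last):
  File "<stdin>", line 2, in <module>
ValueError: could not broadcast input array from shape (3,3) into shape (3,)
```

View pics/w1.png

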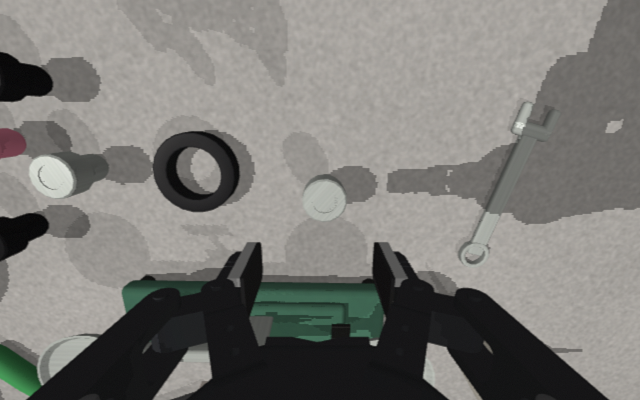

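The wrist view shows the left plug's head at (324,199), between the open fingers and ahead of them, and the right plug's head at (55,175).

```bash
python3 - <<'E'
from h import *
c=cal("wrist"); s=status.sense(); print(s["tcp_pos"],s["orientation"],s["q"].round(1), -c[1].T@c[2].ravel())
g=cv2.cvtColor(cv2.imread("pics/w1.png"),cv2.COLOR_BGR2GRAY)
print(proj("wrist",[.443,.202,.054],c),proj("wrist",[*s["tcp_pos"][:2],.054],c))
for (u,v) in((324,199),(55,175)):
    a=g[v-40:v+40,max(u-40,0):u+40]; r=cv2.HoughCircles(cv2.GaussianBlur(a,(5,5),1),cv2.HOUGH_GRADIENT,1,30,param1=80,param2=10,minRadius=17,maxRadius=26)
    print(r, ray("wrist",u,v,.054,c).round(4))
    if r is not None:
        p=r[0,0,:2]+[max(u-40,0),v-40]; print(p,ray("wrist",*p,.054,c).round(4))
E
```

```text
[0.44550274 0.19861544 0.16873116] [-1.79950970e+02 -9.71505466e-02  1.79711138e+02] [ 10.2  18.1  98.5  -0.   63.5 -79.4] [0.3708264  0.19912718 0.29270224]
[321.04545375 199.04118099] [317.21301191 201.77276864]
[[[38.5 37.5 23.1]]] [0.443  0.2046 0.054 ]
[322.5 196.5] [0.4407 0.2033 0.054 ]
[[[39.5 36.5 25.4]]] [ 0.4204 -0.0265  0.054 ]
[ 54.5 171.5] [ 0.4173 -0.026   0.054 ]
```

```bash
python3 -m jog '[0,1.5,40,0,0,0,0.4,0,1.5,80,0,0,0,0.4,0,1.5,116,0,0,0,0.4,0,1.5,116,0,0,0,0.4,0,1.5,116,0,0,0,-1,0,1.5,116,0,0,0,-1,0,1.5,116,0,0,0,-1,0,1.5,116,0,0,0,-1,0,1.5,116,0,0,0,-1,0,1.5,116,0,0,0,-1]' 60
python3 -m jog '[0,0,0,0,0,0,-1,0,0,-40,0,0,0,-1,0,0,-80,0,0,0,-1,0,0,-120,0,0,0,-1,0,0,-130,0,0,0,-1,0,0,-130,0,0,0,-1,0,0,-130,0,0,0,-1]'
python3 - <<'E'
from h import *
s=status.sense(); print(s["tcp_pos"],s["orientation"],s["ft_force"])
cv2.imwrite("pics/w2.png",optics.get_image("wrist"))
E
```

```text
time_s: 1.82
tcp_pos: [0.4449, 0.2037, 0.056]
orientation: [179.9, 0.2, 180.0]
ft_force: [-0.7, 1.5, 8.3]
opening: 0.0379
finger_force: 61.5
time_s: 2.4
tcp_pos: [0.4433, 0.203, 0.1834]
orientation: [-180.0, -0.0, 180.0]
ft_force: [-0.5, 0.7, -5.2]
opening: 0.0374
finger_force: 62.4
[0.4433168  0.20304373 0.18338943] [-1.79993069e+02 -3.36671865e-02  1.79972956e+02] [-0.53030857  0.7349641  -5.15909587]
```

View pics/w2.png

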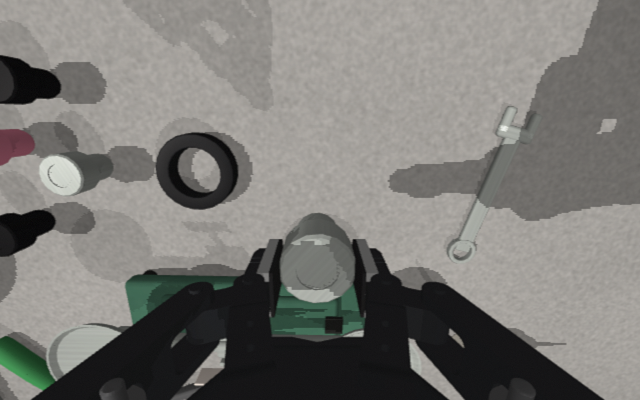

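The plug is held upright between the pads at (318,262), with the left pan partly hidden below. Next I carry it over the left pan.

```bash
python3 -m jog '[-40,12,0,0,0,0,-1,-80,24,0,0,0,0,-1,-115,36,0,0,0,0,-1,-140,44,0,0,0,0,-1,-154,48,0,0,0,0,-1,-154,48,0,0,0,0,-1,-154,48,0,0,0,0,-1,-154,48,0,0,0,0,-1,-154,48,10,0,0,0,-1,-154,48,20,0,0,0,-1]'
python3 -m jog '[0,0,2,0,0,0,-1,0,0,4,0,0,0,-1,0,0,6,0,0,0,-1,0,0,8,0,0,0,-1,0,0,9,0,0,0,-1,0,0,10,0,0,0,-1,0,0,11,0,0,0,-1,0,0,12,0,0,0,-1,0,0,12,0,0,0,-1,0,0,12,0,0,0,-1]'
```

```text
time_s: 3.28
tcp_pos: [0.5974, 0.251, 0.1634]
orientation: [180.0, 0.0, 180.0]
ft_force: [0.0, -0.5, -3.5]
opening: 0.0378
finger_force: 62.4
time_s: 4.12
tcp_pos: [0.5978, 0.2511, 0.152]
orientation: [-180.0, -0.0, 180.0]
ft_force: [-0.1, 0.4, -3.9]
opening: 0.0375
finger_force: 62.4
```

```bash
python3 -m jog '[0,0,1,0,0,0,-1,0,0,2,0,0,0,-1,0,0,3,0,0,0,-1,0,0,4,0,0,0,-1,0,0,5,0,0,0,-1,0,0,6,0,0,0,-1,0,0,7,0,0,0,-1,0,0,8,0,0,0,-1,0,0,9,0,0,0,-1,0,0,9,0,0,0,-1]'
```

```text
time_s: 4.95
tcp_pos: [0.5978, 0.2511, 0.1427]
orientation: [180.0, -0.0, 180.0]
ft_force: [-0.3, 0.1, -4.0]
opening: 0.038
finger_force: 62.4
```

```bash
python3 -m jog '[0,0,1,0,0,0,-1,0,0,2,0,0,0,-1,0,0,2.5,0,0,0,-1,0,0,2.5,0,0,0,-1,0,0,2.5,0,0,0,-1]'
```

```text
time_s: 5.37
tcp_pos: [0.5981, 0.2511, 0.1416]
orientation: [180.0, 0.1, 180.0]
ft_force: [-2.3, -1.5, 4.7]
opening: 0.0375
finger_force: 63.3
```

The pan is at its stop with about 8.5 N on it. I'll ease off a little and open.

```bash
python3 -m jog '[0,0,-0.5,0,0,0,-1,0,0,-0.5,0,0,0,-1,0,0,-0.5,0,0,0,0.05,0,0,-0.5,0,0,0,0.2,0,0,-0.5,0,0,0,0.4,0,0,-0.5,0,0,0,0.4,0,0,-0.5,0,0,0,0.4]'
python3 -m jog '[0,0,-20,0,0,0,0.4,0,0,-50,0,0,0,0.4,0,0,-80,0,0,0,0.4,20,-35,-80,0,0,0,0.4,45,-70,-80,0,0,0,0.4,70,-100,-80,0,0,0,0.4,95,-130,-80,0,0,0,0.4,120,-165,-80,0,0,0,0.4,140,-195,-75,0,0,0,0.4,160,-225,-70,0,0,0,0.4]'
```

```text
time_s: 5.95
tcp_pos: [0.5978, 0.2511, 0.1408]
orientation: [-180.0, -0.0, 180.0]
ft_force: [-0.8, -0.7, 0.0]
opening: 0.0598
finger_force: 0.0
time_s: 6.78
tcp_pos: [0.4364, 0.025, 0.2111]
orientation: [-180.0, 0.1, 180.0]
ft_force: [0.8, -0.7, 0.2]
opening: 0.0596
finger_force: 0.0
```

```bash
python3 -m jog '[9,-30,20,0,0,0,0.4,17,-56.5,41,0,0,0,0.4,17,-56.5,41,0,0,0,0.4,17,-56.5,41,0,0,0,0.4,17,-56.5,41,0,0,0,0.4]'
python3 - <<'E'
from h import *
c=cal("wrist"); s=status.sense(); im=optics.get_image("wrist"); cv2.imwrite("pics/w3.png",im); print(s["tcp_pos"])
g=cv2.GaussianBlur(cv2.cvtColor(im,cv2.COLOR_BGR2GRAY),(5,5),1)
u,v=proj("wrist",[.421,-.031,.054],c).astype(int); print(u,v)
r=cv2.HoughCircles(g[v-40:v+40,u-45:u+45],cv2.HOUGH_GRADIENT,1,10,param1=80,param2=10,minRadius=17,maxRadius=26)
for q in r[0][:3]:
    p=q[:2]+[u-45,v-40]; print(p,q[2],ray("wrist",*p,.054,c).round(4))
cv2.imwrite("pics/both.png",np.hstack([im[120:320,180:480],cv2.resize(optics.get_image("top")[160:300,170:330],(300,262))[:200]]))
E
```

```text
time_s: 7.2
tcp_pos: [0.4212, -0.0301, 0.1706]
orientation: [-180.0, 0.1, 180.0]
ft_force: [-0.0, 0.5, 0.5]
opening: 0.0598
finger_force: 0.0
[ 0.42123387 -0.03009583  0.17056726]
316 200
[315.5 200.5] 20.7 [ 0.421  -0.0315  0.054 ]
```

View pics/both.png

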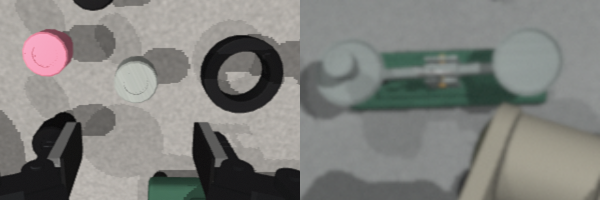

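The left plug stands on the left pan (top-view inset), and the right plug's head is at wrist pixel (315.5,200.5), clear of its neighbours.

```bash
python3 -m jog '[-1,-1.5,40,0,0,0,0.4,-1,-1.5,80,0,0,0,0.4,-1,-1.5,116.5,0,0,0,0.4,-1,-1.5,116.5,0,0,0,0.4,-1,-1.5,116.5,0,0,0,-1,-1,-1.5,116.5,0,0,0,-1,-1,-1.5,116.5,0,0,0,-1,-1,-1.5,116.5,0,0,0,-1,-1,-1.5,116.5,0,0,0,-1,-1,-1.5,116.5,0,0,0,-1]'
python3 -m jog '[0,0,0,0,0,0,-1,0,0,-40,0,0,0,-1,0,0,-80,0,0,0,-1,0,0,-120,0,0,0,-1,0,0,-136.5,0,0,0,-1,-40,8,-136.5,0,0,0,-1,-80,16,-136.5,0,0,0,-1,-120,24,-136.5,0,0,0,-1,-150,30,-136.5,0,0,0,-1,-170,33.5,-136.5,0,0,0,-1]'
python3 -m jog '[0,0,0,0,0,0,-1,0,0,0,0,0,0,-1,0,0,2,0,0,0,-1,0,0,6,0,0,0,-1,0,0,10,0,0,0,-1,0,0,13,0,0,0,-1,0,0,15,0,0,0,-1,0,0,17,0,0,0,-1,0,0,18,0,0,0,-1,0,0,18,0,0,0,-1]'
```

```text
time_s: 8.13
tcp_pos: [0.4231, -0.032, 0.0556]
orientation: [-179.9, 0.3, 180.0]
ft_force: [-0.0, 2.0, 10.0]
opening: 0.0382
finger_force: 61.2
time_s: 8.97
tcp_pos: [0.5939, 0.0024, 0.1908]
orientation: [-180.0, 0.1, -180.0]
ft_force: [0.5, -0.5, -3.0]
opening: 0.0379
finger_force: 61.8
time_s: 9.8
tcp_pos: [0.5916, 0.0016, 0.1718]
orientation: [180.0, -0.0, 180.0]
ft_force: [-0.6, -0.1, -2.8]
opening: 0.038
finger_force: 61.8
```

```bash
python3 -m jog '[0,0,1,0,0,0,-1,0,0,2,0,0,0,-1,0,0,3,0,0,0,-1,0,0,4,0,0,0,-1,0,0,4.5,0,0,0,-1,0,0,4.5,0,0,0,-1]'
```

```text
time_s: 10.3
tcp_pos: [0.5917, 0.0016, 0.1674]
orientation: [180.0, -0.0, 180.0]
ft_force: [0.1, 0.3, -2.8]
opening: 0.0379
finger_force: 61.8
```

```bash
python3 -m jog '[0,0,0.5,0,0,0,-1,0,0,1,0,0,0,-1,0,0,1.5,0,0,0,-1,0,0,1.5,0,0,0,-1]'
```

```text
time_s: 10.63
tcp_pos: [0.5918, 0.0016, 0.1662]
orientation: [-180.0, 0.0, 180.0]
ft_force: [1.0, -0.6, -2.0]
opening: 0.0376
finger_force: 61.9
```

```bash
python3 -m jog '[0,0,0.5,0,0,0,-1,0,0,1,0,0,0,-1,0,0,1,0,0,0,-1]'
```

```text
time_s: 10.88
tcp_pos: [0.5918, 0.0015, 0.1652]
orientation: [-180.0, 0.0, 180.0]
ft_force: [-1.4, 0.3, 1.5]
opening: 0.0378
finger_force: 61.9
```

The plug is in firm contact with the pan, so I'll release it and rise clear.

```bash
python3 -m jog '[0,0,0,0,0,0,-0.08,0,0,0,0,0,0,0,0,0,0,0,0,0,0.1,0,0,0,0,0,0,0.25,0,0,0,0,0,0,0.4,0,0,0,0,0,0,0.4,0,0,-10,0,0,0,0.4,0,0,-40,0,0,0,0.4,0,0,-80,0,0,0,0.4,0,0,-80,0,0,0,0.4]'
python3 -m jog '[40,0,0,0,0,0,0.4,80,0,0,0,0,0,0.4,110,0,0,0,0,0,0.4,110,0,0,0,0,0,0.4,110,0,0,0,0,0,0.4,110,0,0,0,0,0,0.4,110,0,0,0,0,0,0.4,110,0,0,0,0,0,0.4,110,0,0,0,0,0,0.4,110,0,0,0,0,0,0.4]'
python3 -m jog '[0,0,0,0,0,0,0.4,0,0,0,0,0,0,0.4,0,0,0,0,0,0,0.4,0,0,0,0,0,0,0.4,0,0,0,0,0,0,0.4,0,0,0,0,0,0,0.4,0,0,0,0,0,0,0.4,0,0,0,0,0,0,0.4,0,0,0,0,0,0,0.4,0,0,0,0,0,0,0.4]'
python3 -m jog '[0,0,0,0,0,0,0.4,0,0,0,0,0,0,0.4,0,0,0,0,0,0,0.4,0,0,0,0,0,0,0.4,0,0,0,0,0,0,0.4,0,0,0,0,0,0,0.4,0,0,0,0,0,0,0.4,0,0,0,0,0,0,0.4,0,0,0,0,0,0,0.4,0,0,0,0,0,0,0.4]'
python3 - <<'E'
from h import *
a=optics.get_image("scene")[155:235,300:430]; b=optics.get_image("wrist")
cv2.imwrite("pics/bal.png",np.vstack([cv2.resize(a,(640,394),interpolation=cv2.INTER_CUBIC),b[200:400]]))
cv2.imwrite("pics/t4.png",optics.get_image("top"))
E
```

```text
time_s: 11.72
tcp_pos: [0.5939, 0.0013, 0.2534]
orientation: [-179.9, 0.7, 180.0]
ft_force: [-0.0, -0.2, 0.8]
opening: 0.0597
finger_force: 0.0
time_s: 12.55
tcp_pos: [0.4821, 0.0016, 0.2448]
orientation: [180.0, -0.0, 180.0]
ft_force: [0.5, 0.1, 1.0]
opening: 0.0597
finger_force: 0.0
time_s: 13.38
tcp_pos: [0.4817, 0.0016, 0.245]
orientation: [180.0, -0.0, 180.0]
ft_force: [-0.2, 0.2, -0.4]
opening: 0.0599
finger_force: 0.0
time_s: 14.22
tcp_pos: [0.4817, 0.0016, 0.245]
orientation: [-180.0, 0.0, 180.0]
ft_force: [0.3, 0.3, -0.3]
opening: 0.0598
finger_force: 0.0
```

View pics/bal.png

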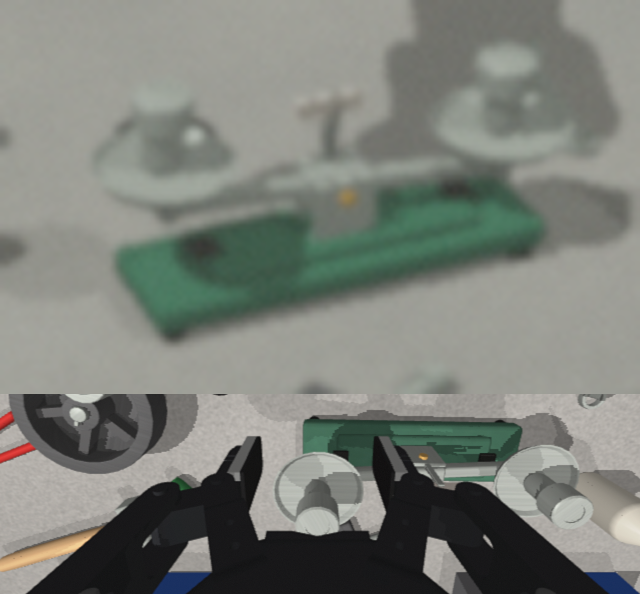

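The scene view shows both plugs standing on their pans: right-pan head at scene pixel (333,175), left-pan head at (403,167). I'll get the head heights from these.

```bash
python3 - <<'E'
from h import *
c=cal("scene");w=cal("wrist")
for nm,x,y,p in(("L",.598,.251,(403,167.2)),("R",.592,.0015,(332.9,174.7))):
    for z in(.1395,.152,.1645): print(nm,z,proj("scene",[x,y,z],c).round(1),p, proj("wrist",[x,y,z],w).round(1))
g=cv2.GaussianBlur(cv2.cvtColor(cv2.imread("pics/t4.png"),cv2.COLOR_BGR2GRAY),(3,3),0)
E
```

```text
L 0.1395 [403.  166.2] (403, 167.2) [574.  318.6]
L 0.152 [403.3 162.9] (403, 167.2) [585.7 327.9]
L 0.1645 [403.7 159.5] (403, 167.2) [598.5 338.2]
R 0.1395 [332.8 180.7] (332.9, 174.7) [317.  313.4]
R 0.152 [332.8 177.2] (332.9, 174.7) [317.  322.6]
R 0.1645 [332.9 173.7] (332.9, 174.7) [317.  332.6]
```

The left pan is down (head at 0.139 against about 0.16 on the right), so the left plug is the heavier. I'll go back and grasp it.

```bash
python3 -m jog '[-18,40,0,0,0,0,0.4,-36,78,0,0,0,0,0.4,-54,115,0,0,0,0,0.4,-72,153,0,0,0,0,0.4,-90,191,0,0,0,0,0.4,-108,229,0,0,0,0,0.4,-116,249.5,0,0,0,0,0.4,-116,249.5,20,0,0,0,0.4,-116,249.5,50,0,0,0,0.4,-116,249.5,60,0,0,0,0.4]'
python3 -m jog '[0,0,15,0,0,0,0.4,0,0,30,0,0,0,0.4,0,0,40,0,0,0,0.4,0,0,44,0,0,0,0.4,0,0,44,0,0,0,0.4,0,0,44,0,0,0,0.15,0,0,44,0,0,0,0,0,0,44,0,0,0,-0.1,0,0,44,0,0,0,-1,0,0,44,0,0,0,-1]'
```

```text
time_s: 15.2
tcp_pos: [0.5965, 0.2512, 0.1807]
orientation: [-179.9, -0.3, -180.0]
ft_force: [-0.4, -0.2, -1.2]
opening: 0.06
finger_force: 0.0
time_s: 16.03
tcp_pos: [0.5984, 0.2511, 0.1425]
orientation: [180.0, 0.1, 180.0]
ft_force: [-2.1, -1.4, 6.3]
opening: 0.0376
finger_force: 59.5
```

```bash
python3 -m jog '[0,0,0,0,0,0,-1,0,0,-1,0,0,0,-1,0,0,-2,0,0,0,-1,0,0,-4,0,0,0,-1,0,0,-6,0,0,0,-1,0,0,-8,0,0,0,-1,0,0,-10,0,0,0,-1,0,0,-12,0,0,0,-1,0,0,-14,0,0,0,-1,0,0,-16,0,0,0,-1]' 80
python3 -m jog '[0,0,-3,0,0,0,-1,0,0,-8,0,0,0,-1,0,0,-20,0,0,0,-1,0,0,-45,0,0,0,-1,0,0,-75,0,0,0,-1,0,0,-83,0,0,0,-1,8,-38,-83,0,0,0,-1,16,-76,-83,0,0,0,-1,24,-114,-83,0,0,0,-1,32,-152,-83,0,0,0,-1]'
python3 -m jog '[8,-38,0,0,0,0,-1,16,-76,0,0,0,0,-1,24,-114,0,0,0,0,-1,32,-152,0,0,0,0,-1,40,-190,0,0,0,0,-1,48,-228,0,0,0,0,-1,58,-266,0,0,0,0,-1,70,-304,0,0,0,0,-1,78,-340,0,0,0,0,-1,81,-367.5,0,0,0,0,-1]'
python3 -m jog '[0,0,30,0,0,0,-1,0,0,60,0,0,0,-1,0,0,80,0,0,0,-1,0,0,80,0,0,0,-1,0,0,80,0,0,0,-1]'
python3 - <<'E'
from h import *
s=status.sense(); print(s["tcp_pos"],s["orientation"],s["q"].round(1))
c=cal("wrist"); im=optics.get_image("wrist"); print(proj("wrist",[.484,-.2685,.058],c),proj("wrist",s["tcp_pos"],c),proj("wrist",s["tcp_pos"]-[0,0,.055],c))
cv2.imwrite("pics/w5.png",im); np.savez("c5.npz",K=c[0],R=c[1],t=c[2])
E
```

```text
time_s: 16.87
tcp_pos: [0.5978, 0.2511, 0.1571]
orientation: [-180.0, -0.0, 180.0]
ft_force: [-0.0, -0.3, -3.3]
opening: 0.0372
finger_force: 80.3
time_s: 17.7
tcp_pos: [0.5649, 0.0977, 0.2398]
orientation: [-180.0, -0.0, -180.0]
ft_force: [1.4, -0.6, -3.8]
opening: 0.0369
finger_force: 81.1
time_s: 18.53
tcp_pos: [0.4832, -0.2711, 0.24]
orientation: [-180.0, -0.0, 179.9]
ft_force: [0.1, -0.6, -3.8]
opening: 0.0371
finger_force: 81.2
time_s: 18.95
tcp_pos: [0.4845, -0.2683, 0.1599]
orientation: [180.0, -0.1, 180.0]
ft_force: [0.6, -0.2, -2.9]
opening: 0.0369
finger_force: 81.2
[ 0.48451309 -0.26827107  0.15993211] [ 1.79957219e+02 -5.16304724e-02  1.79977446e+02] [ -41.1   26.4   87.8   -0.    65.9 -131.1]
[316.7301161  205.63692704] [317.05490779 270.92017931] [317.0205954  227.88584497]
```

View pics/w5.png

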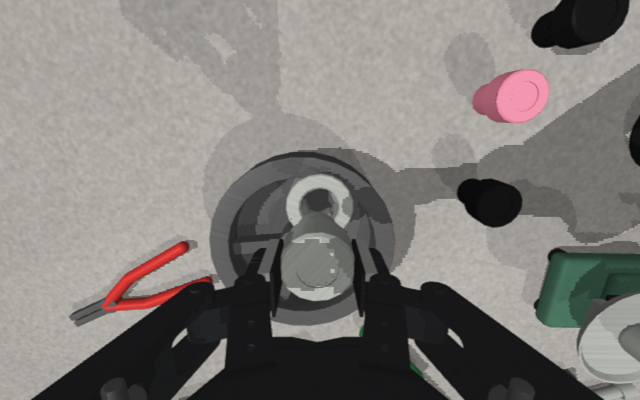

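The wrist view shows the boss ring at about (320,205), just ahead of the held plug's head at (318,265). I'll fit both.

```bash
python3 - <<'E'
from h import *
d=np.load("c5.npz"); c=[d["K"],d["R"],d["t"]]
im=cv2.imread("pics/w5.png"); g=cv2.cvtColor(im,cv2.COLOR_BGR2GRAY)
m=(g>150).astype(np.uint8); m[:165]=0; m[235:]=0; m[:,:275]=0; m[:,365:]=0
m=cv2.morphologyEx(m,cv2.MORPH_OPEN,np.ones((3,3)))
n,l,st,_=cv2.connectedComponentsWithStats(m); i=1+np.argmax(st[1:,4]); print(st[i])
cs,_=cv2.findContours((l==i).astype(np.uint8),cv2.RETR_EXTERNAL,cv2.CHAIN_APPROX_NONE)
p=cs[0][:,0,:].astype(float); p=p[p[:,1]<222]
W=np.array([ray("",u,v,.058,c)[:2] for u,v in p])
def fit(W):
    A=np.c_[2*W,np.ones(len(W))]; s=np.linalg.lstsq(A,(W**2).sum(1),rcond=None)[0]; return s[:2],np.sqrt(s[2]+s[:2]@s[:2])
for _ in range(5):
    ce,r=fit(W); e=abs(np.hypot(*(W-ce).T)-r); W=W[e<max(2*np.median(e),.0008)]
print("boss",ce.round(4),r*1000,len(W))
# bore: dark inside
print("boss from top",ray("top",397.6,232,.058).round(4))
for v in(255,262,270,278): print(v,''.join('%4d'%x for x in g[v,272:290]),'|',''.join('%4d'%x for x in g[v,346:364]))
E
```

```text
[ 287  175   62   52 1325]
boss [ 0.4804 -0.2693] 23.134394218922075 95
boss from top [ 0.4837 -0.2686  0.058 ]
255   91  89  69  27  19  18  19  19  37  83 109 111 119 126 126 123 124 125 |  104 104 103 102  98  96  97  82  46  19  15  18  19  26  64  89  91  90
262   70  28  18  19  19  18  17  20  48  90 117 125 126 127 126 125 124 123 |  104 104 104 105 107 107 104  83  46  18  16  16  18  19  18  26  62  88
270   17  19  19  18  18  19  18  20  48  94 121 124 125 126 127 129 130 129 |  102 103 103 105 106 107 106  84  35  15  17  17  17  17  18  19  19  20
278   32  27  20  20  19  19  19  18  27  76 112 123 127 128 128 129 129 128 |  127 127 127 127 118 100  83  56  21  16  17  18  16  16  18  21  27  26
```

```bash
python3 - <<'E'
from h import *
from scipy.optimize import least_squares
d=np.load("c5.npz"); c=[d["K"],d["R"],d["t"]]
g=cv2.GaussianBlur(cv2.cvtColor(cv2.imread("pics/w5.png"),cv2.COLOR_BGR2GRAY),(3,3),0).astype(float)
def edge(rng,r0,r1,c0,sgn,z):
    P=[]
    for a in np.radians(rng):
        rr=np.arange(r0,r1,.0003); uv=[proj("",[c0[0]+r*np.cos(a),c0[1]+r*np.sin(a),z],c) for r in rr]
        v=np.array([g[int(round(q[1])),int(round(q[0]))] for q in uv]); dv=sgn*(v[3:]-v[:-3]); k=dv.argmax()
        if dv[k]>25: r=rr[k+1]; P.append([c0[0]+r*np.cos(a),c0[1]+r*np.sin(a)])
    return np.array(P)
for nm,r0,r1,sg,z,R in(("outer",.022,.036,-1,.058,.0285),("bore",.010,.022,1,.058,.0165)):
    P=edge(range(100,261,4),r0,r1,(.482,-.269),sg,z)
    f=lambda s:np.hypot(P[:,0]-s[0],P[:,1]-s[1])-s[2]
    s=least_squares(f,[.482,-.269,R],loss="soft_l1",f_scale=.0005); s2=least_squares(lambda q:f([*q,R]),[.482,-.269],loss="soft_l1",f_scale=.0005)
    print(nm,len(P),s.x.round(4),s2.x.round(4),np.median(abs(s.fun)))
# held head, TCP (.4845,-.2683,.160): centre y from edges at row 262..270
print(ray("",317.5,262,.158,c).round(4),ray("",281.0,270,.15,c),ray("",353.6,270,.15,c))
E
```

```text
outer 41 [ 0.4847 -0.2668  0.0273] [ 0.4861 -0.2666] 0.00037980587322264045
bore 36 [ 0.4861 -0.2669  0.0169] [ 0.4856 -0.2669] 0.00037514332214134104
[ 0.4807 -0.268   0.158 ] [ 0.48993608 -0.28753504  0.15      ] [ 0.48996149 -0.24873875  0.15      ]
```

```bash
python3 -m jog '[-1,1,20,0,0,0,-1,-1,1,35,0,0,0,-1,-1,1,42,0,0,0,-1,-1,1,46,0,0,0,-1,-1,1,48,0,0,0,-1,-1,1,50,0,0,0,-1,-1,1,52,0,0,0,-1,-1,1,53,0,0,0,-1,-1,1,54,0,0,0,-1,-1,1,54,0,0,0,-1]' 100
python3 -m jog '[0,0,1,0,0,0,-1,0,0,2,0,0,0,-1,0,0,3,0,0,0,-1,0,0,3,0,0,0,-1]'
```

```text
time_s: 19.83
tcp_pos: [0.4857, -0.2674, 0.1061]
orientation: [-180.0, 0.0, 180.0]
ft_force: [0.0, 0.3, -3.8]
opening: 0.0364
finger_force: 100.5
time_s: 20.17
tcp_pos: [0.4855, -0.2671, 0.1028]
orientation: [180.0, -0.0, 180.0]
ft_force: [-0.1, 1.6, -2.6]
opening: 0.0365
finger_force: 100.5
```

```bash
python3 -m jog '[0,0,1,0,0,0,-1,0,0,2,0,0,0,-1,0,0,3,0,0,0,-1,0,0,4,0,0,0,-1,0,0,5,0,0,0,-1,0,0,5,0,0,0,-1]'
```

```text
time_s: 20.67
tcp_pos: [0.4858, -0.2674, 0.0983]
orientation: [-180.0, 0.0, 180.0]
ft_force: [-1.6, 2.4, 4.3]
opening: 0.0364
finger_force: 101.1
```

```bash
python3 -m jog '[0,0,1,0,0,0,-1,0,0,2,0,0,0,-1,0,0,3,0,0,0,-1,0,0,4,0,0,0,-1,0,0,4,0,0,0,-1]'
```

```text
time_s: 21.08
tcp_pos: [0.4857, -0.2674, 0.0938]
orientation: [-180.0, 0.0, 180.0]
ft_force: [-0.9, 2.4, 1.2]
opening: 0.0367
finger_force: 100.9
```

```bash
python3 -m jog '[0,0.4,1,0,0,0,-1,0,0.4,2,0,0,0,-1,0,0.4,3,0,0,0,-1,0,0.4,4,0,0,0,-1,0,0.4,5,0,0,0,-1,0,0.4,6,0,0,0,-1,0,0.4,7,0,0,0,-1,0,0.4,7,0,0,0,-1]'
```

```text
time_s: 21.75
tcp_pos: [0.4856, -0.267, 0.0868]
orientation: [-180.0, -0.0, 180.0]
ft_force: [-0.8, 2.0, 1.4]
opening: 0.0366
finger_force: 100.9
```

```bash
python3 -m jog '[0,0,0.5,0,0,0,-1,0,0,1,0,0,0,-1,0,0,1.5,0,0,0,-1,0,0,2,0,0,0,-1,0,0,2,0,0,0,-1]'
```

```text
time_s: 22.17
tcp_pos: [0.4856, -0.267, 0.0849]
orientation: [-180.0, -0.0, 180.0]
ft_force: [-1.4, 1.0, 2.0]
opening: 0.0365
finger_force: 101.0
```

```bash
python3 -m jog '[0,0,0.5,0,0,0,-1,0,0,1,0,0,0,-1,0,0,1,0,0,0,-1]'
```

```text
time_s: 22.42
tcp_pos: [0.4856, -0.267, 0.0839]
orientation: [180.0, -0.0, 180.0]
ft_force: [-2.0, 1.7, 2.1]
opening: 0.0365
finger_force: 101.0
```

```bash
python3 -m jog '[0,0,0.5,0,0,0,-1,0,0,1,0,0,0,-1,0,0,1,0,0,0,-1]'
```

```text
time_s: 22.67
tcp_pos: [0.4856, -0.267, 0.0834]
orientation: [-180.0, 0.0, 180.0]
ft_force: [-3.2, 2.7, 7.3]
opening: 0.0364
finger_force: 101.8
```

```bash
python3 -m jog '[0,0,0.5,0,0,0,-1,0,0,1,0,0,0,-1,0,0,1,0,0,0,-1]'
```

```text
time_s: 22.92
tcp_pos: [0.4856, -0.267, 0.0832]
orientation: [-180.0, 0.0, 180.0]
ft_force: [-6.7, 4.9, 15.9]
opening: 0.0362
finger_force: 102.7
```

The plug is seated: the force rose 14 N above the sliding level with no further travel. I'll hold briefly, ease off, release and rise.

```bash
python3 -m jog '[0,0,0,0,0,0,-1,0,0,0,0,0,0,-1,0,0,0,0,0,0,-1]'
python3 -m jog '[0,0,-0.7,0,0,0,-1,0,0,-1,0,0,0,-1,0,0,-1,0,0,0,-0.05,0,0,-1,0,0,0,0.1,0,0,-1,0,0,0,0.25,0,0,-1,0,0,0,0.4,0,0,-1,0,0,0,0.4,0,0,-20,0,0,0,0.4,0,0,-60,0,0,0,0.4,0,0,-100,0,0,0,0.4]'
python3 -m jog '[40,0,0,0,0,0,0.4,80,0,0,0,0,0,0.4,100,0,0,0,0,0,0.4,100,0,0,0,0,0,0.4,100,0,0,0,0,0,0.4]'
python3 - <<'E'
from h import *
a=optics.get_image("scene")[155:245,210:430]; b=optics.get_image("wrist"); print(proj("scene",[.4857,-.267,.08]))
cv2.imwrite("pics/end.png",np.vstack([cv2.resize(a,(640,262),interpolation=cv2.INTER_CUBIC),b[100:]]))
E
```

```text
time_s: 23.17
tcp_pos: [0.4856, -0.267, 0.0833]
orientation: [-180.0, 0.0, 180.0]
ft_force: [-7.2, 3.6, 15.9]
opening: 0.0361
finger_force: 102.7
time_s: 24.0
tcp_pos: [0.4851, -0.2665, 0.1823]
orientation: [179.9, -0.1, 180.0]
ft_force: [1.4, -0.1, 0.6]
opening: 0.0597
finger_force: 0.0
time_s: 24.42
tcp_pos: [0.3854, -0.2672, 0.1824]
orientation: [-180.0, 0.0, 179.9]
ft_force: [-0.3, -0.2, 0.6]
opening: 0.0597
finger_force: 0.0
[242.31309968 197.98890815]
```

View pics/end.png

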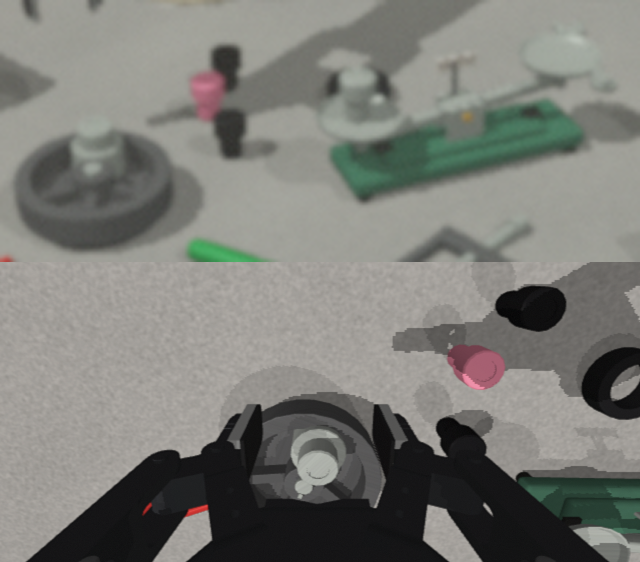

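The plug's head sits on the boss (wrist pixel (318,305) before cropping), and the light plug still stands on the lowered right pan. I'm handing in.

```bash
python3 -c "
from bench import bot
print(bot.hand_in())"
```

```text
the job is handed in; nothing more can be done
None
```

The job is handed in, at about 24 s of the 72 s allowed: the heavier plug (it sank the left pan) is in the flywheel bore, its head bedded on the boss with 14 to 20 N, and the lighter one still stands on the right pan.

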